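# Lock the slicer's guard carriage over its blade

## Task

Make the vegetable slicer safe to put away: with the fingertips hold its spring-loaded steel catch strip down, behind the guard carriage, and while it is down push the carriage along its rails past the two pegs of the catch until it covers the blade at the far end. Then let go so that the catch springs fully up behind the carriage and locks it in, and finish clear of everything. Only press and push: do not lift the carriage off its rails, and leave the other kitchen things where they are.

Things in the scene. Friction and masses are not known exactly. Their poses are not given: they have to be found in the camera images.
- slicer: Black plastic vegetable slicer, a tray 330 x 132 x 54 mm fixed to the counter. Origin: centre of its underside, on the counter; x: along it, the way to push the carriage; y: across; z: up. All places here are in its frame, mm. Walls, top z 54: sides |y| 57.5-66, ends x -165 to -155 and 155-165. Rails |y| 44-57.5, top z 40. Between the rails: the catch, then the blade deck (x 80-155, top z 38).
- carriage: White guard carriage: a loose plate 90 (x) x 112 (y) x 12 with a round knob in the middle, 60 wide, its top 40 above the plate's underside; about 0.6 kg. Origin: centre of the plate's underside (z 40), axes as the slicer's. Lies on the rails with 1.5 play to each side wall, slides with 3 to 10 N. Starts at x -35 to -5; at the far end wall its origin is at x 110.
- push_face (a point): Middle of the carriage's flat rear face (45 behind its origin, 6 above the plate's underside), where to push it; the face spans z 40-52. It is at x 65 with the carriage at the far end wall, and must get beyond x 57 for the pegs to rise behind it.
- catch (a joint): How far the catch is pressed, m: 0 = up, 0.010 = bottom stop. One steel piece moving only up and down: a ribbed strip in the slicer's middle (x -150 to 75, y -28 to 28, top z 36 up, 26 at the stop) with two pegs. Press anywhere on the strip; fingertips may slide along it. Spring 1.5 N to start, 4.5 N at the stop; returns when let go. The carriage passes when it is pressed over 7 mm.
- strip_rear (a point): Middle of the rear end (x -150, y 0) of the strip's top surface; moves down with the catch. At the start 70 to 100 mm of strip lie open between here and the carriage's rear face; the strip runs on under the carriage, between the pegs and 18 mm past them.
- pegs (a point): Midway between the tops of the catch's two square pegs (x 47-57, |y| 30-42, tops z 47 when up, 7 above the rails, so that they block the carriage); moves down with the catch. The gap between the pegs is 60 mm wide. While the carriage is above the pegs they cannot rise.
- home_end (a point): Middle of the inside face of the far end wall (x 155, y 0) at rail height (z 40); the carriage's front edge comes to rest here or up to 8 mm short of it.
- jar: Glass jar with a twist cap, 68 mm wide, 85 mm high, standing beside the slicer on its -y side; origin under its centre. Leave alone.
- tin: Small steel tin, 54 mm wide, 60 mm high, standing beside the slicer on its +y side; origin under its centre. Leave alone.
- bowl: White enamel bowl, 150 mm wide, 60 mm high; origin under its centre. Leave alone.
- spatula: Bamboo spatula, 290 mm long, lying flat; leave alone.
- cup: Glazed cup, 72 mm wide, 75 mm high; origin under its centre. Leave alone.
- trivet: Round cast aluminium trivet on rubber feet, 140 mm wide, 16 mm high; origin under its centre. Leave alone.
Mind the look-alikes: they are no part of the job. There is more than one size of the carriage; the one meant has the size given above.

How it is judged:
By the outcome, as a careful person would: the job done as asked, in the order asked, and still so for the second after the job is handed in, with the robot touching nothing.
It also fails if it takes over 38 s, if anything falls off the work surface, if the arm or the gripper's body presses on something with over 40 N, if the wrist force passes 120 N, or if a joint passes its speed limit or range.

## Robot

A 6-joint arm with a two-finger parallel gripper is mounted at the origin on the work surface. World frame = base frame: x ahead of the robot, y to its left, z up, the work surface at z = 0. Lengths are in mm, angles in rad, forces in N, time in s.
With the tool pointing down it reaches from about 300 to 1000 mm from the base axis. Payload 5.1 kg.
Tool frame: the origin (TCP) lies at the very end of the fingers, on their centre line; the grasp point (between the pads) lies 19 mm behind it; z points along the fingers, y is the line along which they close (so a half turn about z gives the same grasp; the last joint's range is limited). The gripper opens to 95 mm and grips with 3 to 60 N. Pads are 20 mm wide; open, the fingers measure 119 mm over their backs; the gripper's body (75 mm by 180 mm) begins 59 mm behind the grasp point.
Start: joints at [1.129, 0.124, 1.65, -0, 1.367, -0.083], TCP at [228.268, 608.587, 214.656] pointing down, gripper open.
Joint ranges: [-2.61, 2.61], [-1.02, 2.33], [0.03, 2.71], [-1.35, 4.49], [0.32, 2.68], [-2.91, 2.91]. Speed limits (rad/s): [2.57, 2.57, 3.14, 3.14, 3.14, 3.14].

## Interface

Orientations are given as a unit quaternion [w, x, y, z].
In Python, from rig import env, eyes gives the robot as it stands.
- The arm moves only by the tool play_rows, never from a script. Its arguments are lists of equal length, an entry for each row: "travel": the shift along the tool's x, y, z in cm, a list of three; "twist": the turn, a rotation vector about the tool's x, y, z in degrees, a list of three; "gripper": the finger opening in cm, from 0 to 9.51. A call has 1 to 10 rows; each row shifts and turns the commanded pose from where the row before left it, along the tool's axes as they then stand; what a row does not reach is not made up. A row lasts 1/8 s, in which the tool goes at most 62.5 mm and 10.7 degrees, less where a joint would pass 70% of its speed; a pose out of reach is approached as far as the arm can. A call is refused whole if a number of a shift passes 6.25 or a number of a turn 10.7, either way. A call with a gripper value outside its range is refused whole. The fingers move at their own pace and stop on an object; the grip force is fixed at half the most. Time passes only in rows, so rows that do not move let the fingers close. It gives the time, the measured TCP pose, the force, the opening and the grip force at its end, in the units of the state.
- env.get_state(): the state, without advancing time (a new reading comes with each control period).
- eyes.read_camera(name): name is "scene" or "top" or "wrist"; returns a dict with "pixels" (480x640x3 uint8, red, green, blue), "mtx" (3x3 intrinsics, pixels), "R" (3x3) and "t" (3): a world point X has camera coordinates R X + t; the wrist camera has in their place "tool_from_camera" (4x4, takes a point from camera to tool coordinates, whose origin is the TCP and whose axes are the flange's). Camera axes: x right, y down, z forward; pixel columns grow to the right and rows downward; lengths in mm; the calibration is good to about 2 mm. The wrist camera is an equidistant fisheye: a pixel r from the principal point sees the ray r / f radians off the axis. A picture is of the moment at which its call begins: read the wrist's pose just before it. There is no depth.
- env.job_done(): hands the job in; it is judged then, once.
The state is a dict: "time": time; "joint_pos": joint angles; "joint_vel": joint speeds; "effort": joint torques, N m; "position": TCP position; "eef_rot": TCP orientation; "wrist_force": force on the tool from outside, world axes, zero at the start; "wrist_torque": the same for the moment, N m; "grip_width": opening from 0.0 (shut) to 1.0 (fully open); "finger_force": force on a finger pad.
Only numpy, scipy, OpenCV 4.12 (cv2) and the standard library are available. Lean on these libraries where they do the work, as an engineer would, in place of code of your own. Each camera call takes 0.05 s, during which the arm holds its last target. There are 200 camera calls.

## Working session

There is one attempt and no reset: what is moved stays moved. The work goes in short steps, Python scripts to look and compute and a tool call to move; the robot and the scene stay as the last step left them, time stands still between calls to the robot, and variables do not carry over. Pictures are saved under pics/ and viewed, at most 10 in all, crops included, and the job is handed in when it is done.

Besides the shell and the picture viewer there is one more tool, called by a JSON object that holds its "method" and its "body", one argument or row to a line. play_rows: Moves the arm, as the interface text tells. Its arguments: {"type":"object","properties":{"travel":{"type":"array","items":{"type":"array","items":{"type":"number"}}},"twist":{"type":"array","items":{"type":"array","items":{"type":"number"}}},"gripper":{"type":"array","items":{"type":"number"}}},"required":["travel","twist","gripper"]}

```bash
ls; mkdir -p pics; python3 - <<'E'
from rig import env, eyes
import cv2,pickle
d={}
for n in("scene","top"):
    c=eyes.read_camera(n);d[n]=c
    cv2.imwrite(f"pics/{n}0.png",c["pixels"][:,:,::-1])
pickle.dump(d,open("cams.pkl","wb"))
print(env.get_state()); print({n:(d[n]["mtx"].tolist(),d[n]["R"].tolist(),d[n]["t"].tolist()) for n in d})
E
```

```text
pics
{'time': 0.1, 'joint_pos': array([ 1.12939242e+00,  1.24435632e-01,  1.65151046e+00,  6.62339498e-07,
        1.36748841e+00, -8.25832517e-02]), 'joint_vel': array([ 7.18977963e-04,  2.02023685e-04, -2.82524517e-03, -7.12436040e-05,
        1.01240180e-03, -6.80375525e-04]), 'effort': array([-7.34631726e-05, -4.18887663e+01, -3.61093211e+01,  7.77542219e-02,
        4.62331146e-02, -6.97550195e-05]), 'position': array([228.03453897, 608.08201844, 213.52866605]), 'eef_rot': array([-2.38838158e-04,  1.78449389e-01,  9.83948661e-01, -8.89412218e-04]), 'wrist_force': array([ 0.33063333,  0.628787  , -0.39239369]), 'wrist_torque': array([-0.01006324, -0.00539349,  0.02043116]), 'finger_force': 0.0, 'grip_width': 1.0030833711994718}
{'scene': ([[624.1881962726032, 0.0, 327.4956732376517], [0.0, 624.1881962726032, 239.24153335946943], [0.0, 0.0, 1.0]], [[0.40003639771325866, 0.9162457285547142, -0.021555635222385506], [0.5812365619098523, -0.2718144618693308, -0.7669947570993562], [-0.7086148034043697, 0.29429689638854, -0.6412911953023049]], [-194.2095902168245, -249.94772832634908, 2035.2313891936128]), 'top': ([[455.7531632834362, 0.0, 317.2655964270523], [0.0, 455.7531632834362, 240.01967377164038], [0.0, 0.0, 1.0]], [[0.01356822904656774, -0.9998417622630704, 0.011504503258183], [-0.990844740213892, -0.01498995727332596, -0.13417153934947793], [0.13432276036102192, -0.009578706364719925, -0.9908913383582347]], [-25.96124307599015, 511.85726296263977, 1006.199692079626])}
```

View pics/top0.png

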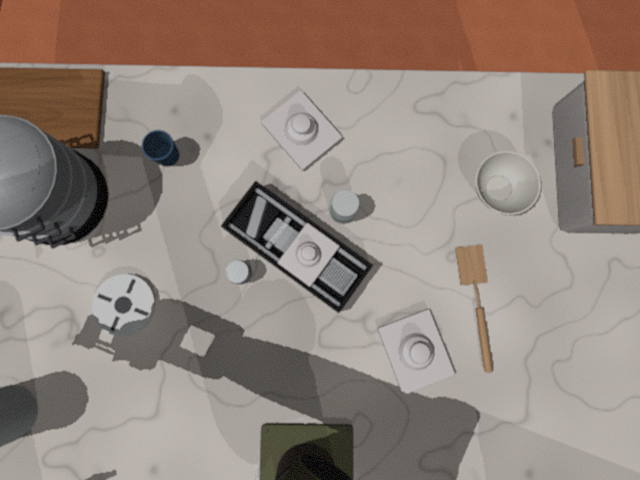

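View pics/scene0.png

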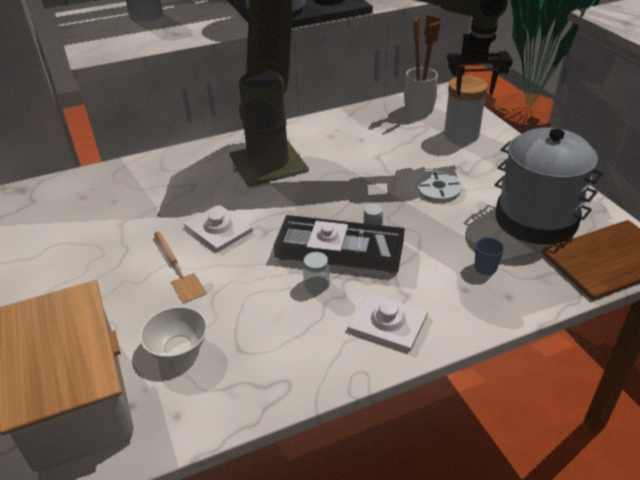

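Top view: the carriage in the slicer is at (309,253). The look-alikes are the loose larger plates at (302,127) and (418,350). The blade end is up-left (258,215) and the open ribbed strip is at (341,277). The jar is at (345,205) and the tin at (237,271). I'll check this in a close crop.

```bash
python3 - <<'E'
import cv2,pickle
p=pickle.load(open("cams.pkl","rb"))["top"]["pixels"][:,:,::-1]
c=p[175:315,215:385]
cv2.imwrite("pics/crop1.png",cv2.resize(c,None,fx=4.25,fy=4.25,interpolation=cv2.INTER_CUBIC))
E
```

```text
(no output)
```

View pics/crop1.png

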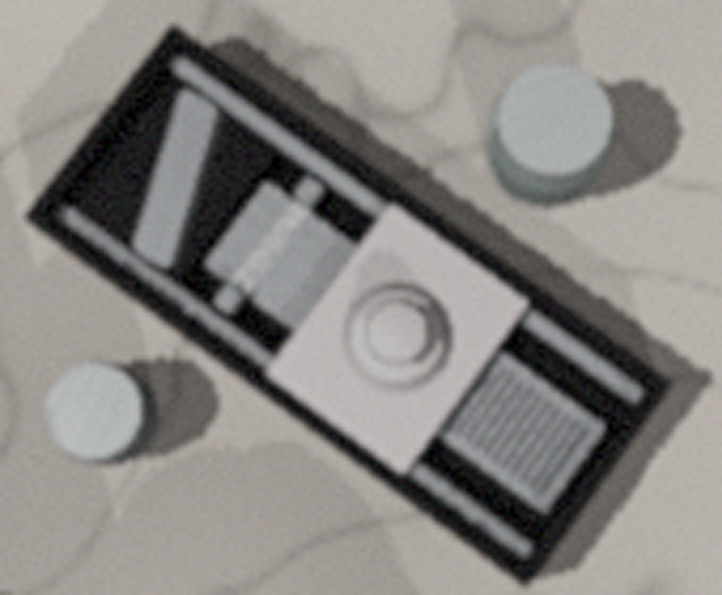

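The crop confirms the layout. The slicer's top corners are at crop pixels (175,27), (28,215), (525,585) and (668,380). The carriage corners are at (395,205), (270,372), (403,475) and (527,303). The pegs are at (308,188) and (229,302), and the ribbed strip is open behind the carriage.

```bash
cat > h.py <<'E'
import numpy as np,pickle
from scipy.optimize import least_squares
C=pickle.load(open("cams.pkl","rb"))["top"]
def proj(X):
    q=(np.asarray(X)@C["R"].T+C["t"])@C["mtx"].T; return q[:,:2]/q[:,2:]
def w(P,p):
    c,s=np.cos(P[2]),np.sin(P[2]); P3=np.asarray(p,float)
    return P3@np.array([[c,-s,0],[s,c,0],[0,0,1]]).T+[P[0],P[1],0]
E
python3 - <<'E'
from h import *
f=lambda a:np.array(a)/4.25+[215,175]
S=[(165,-66,54),(165,66,54),(-165,66,54),(-165,-66,54),(52,-36,47),(52,36,47),(-150,-28,36),(-150,28,36)]
sp=f([(175,27),(28,215),(525,585),(668,380),(308,188),(229,302),(605,430),(545,512)])
cp=f([(395,205),(270,372),(403,475),(527,303)])
def res(q):
    cx=q[3];K=[(cx+45,-56,52),(cx+45,56,52),(cx-45,56,52),(cx-45,-56,52)]
    return np.r_[(proj(w(q,S))-sp).ravel(),(proj(w(q,K))-cp).ravel()]
r=least_squares(res,[480,30,.93,-20])
print(r.x,np.degrees(r.x[2]),np.abs(r.fun).max(),r.fun.round(1))
for n,p in [("rear",(-150,0,36)),("face",(r.x[3]-45,0,46)),("tip0",(r.x[3]-70,0,36))]: print(n,w(r.x,[p]))
E
```

```text
[496.50993882  27.66890925   0.95250808 -34.07002581] 54.57469290871529 1.6052214097880153 [-0.6 -1.6 -1.6  0.3  0.6  1.1  1.6  0.9  0.2  0.5 -0.3 -1.   0.2 -0.6
 -0.1  0.2 -0.4 -0.3 -0.8  0.3  0.4  0.   0.8  0. ]
rear [[409.56376613 -94.5618686   36.        ]]
face [[450.67769803 -36.76302914  46.        ]]
tip0 [[436.18666925 -57.13482545  36.        ]]
```

```bash
cat >> h.py <<'E'
from scipy.spatial.transform import Rotation as Ro
P=[496.5,27.7,.9525]
def plan(target,n,turn):
    from rig import env
    s=env.get_state();R=Ro.from_quat(s["eef_rot"],scalar_first=True);d=(np.array(target)-s["position"])/n
    for i in range(n):
        print((R.inv().apply(d)/10).round(2).tolist()); R=R*Ro.from_rotvec([0,0,turn/n],degrees=True)
E
python3 - <<'E'
from h import *
t=w(P,[(-110,0,110)])[0];print(t);plan(t,14,104.85)
E
```

```text
[432.73874914 -61.9353886  110.        ]
[-3.05, -3.97, 0.75]
[-3.54, -3.53, 0.75]
[-3.97, -3.04, 0.75]
[-4.33, -2.5, 0.75]
[-4.62, -1.91, 0.75]
[-4.83, -1.29, 0.75]
[-4.96, -0.65, 0.75]
[-5.0, -0.0, 0.75]
[-4.96, 0.65, 0.75]
[-4.83, 1.29, 0.75]
[-4.62, 1.91, 0.75]
[-4.34, 2.5, 0.75]
[-3.97, 3.04, 0.75]
[-3.54, 3.53, 0.75]
```

{"method": "play_rows", "body": {
  "travel": [
    [-3.05, -3.97, 0.75],
    [-3.54, -3.53, 0.75],
    [-3.97, -3.04, 0.75],
    [-4.33, -2.5, 0.75],
    [-4.62, -1.91, 0.75],
    [-4.83, -1.29, 0.75],
    [-4.96, -0.65, 0.75]
  ],
  "twist": [
    [0, 0, 7.49],
    [0, 0, 7.49],
    [0, 0, 7.49],
    [0, 0, 7.49],
    [0, 0, 7.49],
    [0, 0, 7.49],
    [0, 0, 7.49]
  ],
  "gripper": [0, 0, 0, 0, 0, 0, 0]
}}

```text
time: 0.98
position: [330.6, 272.2, 161.5]
eef_rot: [0.0, 0.596, 0.803, -0.0]
wrist_force: [0.6, 0.7, 0.4]
grip_width: 0.325
finger_force: 0.0
```

{"method": "play_rows", "body": {
  "travel": [
    [-5.0, 0, 0.75],
    [-4.96, 0.65, 0.75],
    [-4.83, 1.29, 0.75],
    [-4.62, 1.91, 0.75],
    [-4.34, 2.5, 0.75],
    [-3.97, 3.04, 0.75],
    [-3.54, 3.53, 0.75],
    [0, 0, 0]
  ],
  "twist": [
    [0, 0, 7.49],
    [0, 0, 7.49],
    [0, 0, 7.49],
    [0, 0, 7.49],
    [0, 0, 7.49],
    [0, 0, 7.49],
    [0, 0, 7.49],
    [0, 0, 0]
  ],
  "gripper": [0, 0, 0, 0, 0, 0, 0, 0]
}}

```text
time: 1.98
position: [432.8, -63.3, 108.9]
eef_rot: [-0.0, 0.89, 0.456, -0.001]
wrist_force: [-0.2, 0.4, 0.4]
grip_width: 0.008
finger_force: 0.0
```

```bash
python3 - <<'E'
from h import *
from rig import env,eyes
import cv2
s=env.get_state();c=eyes.read_camera("wrist")
cv2.imwrite("pics/w1.png",c["pixels"][:,:,::-1])
c["s"]=s;pickle.dump(c,open("w1.pkl","wb"))
print(s["time"],s["position"],s["eef_rot"],s["wrist_force"],s["grip_width"],s["joint_pos"]);print(c["mtx"],c["tool_from_camera"])
plan(w(P,[(-105,0,60)])[0],1,0)
R=Ro.from_quat(s["eef_rot"],scalar_first=True);print(R.as_matrix())
E
```

```text
1.975 [432.82295916 -63.30191332 108.85409647] [-4.88323013e-04  8.89841921e-01  4.56268063e-01 -7.55900843e-04] [-0.18243813  0.37574833  0.37303293] 0.007546890476514851 [-2.67864647e-01 -2.76244857e-01  2.21020511e+00 -3.21909201e-04
  1.20940688e+00  3.55451877e-01]
[[371.64829954   0.         324.14636209]
 [  0.         371.64829954 233.64788333]
 [  0.           0.           1.        ]] [[-1.25119790e-04 -9.55412915e-01 -2.95273004e-01  8.36736866e+01]
 [ 9.99999861e-01 -2.70748321e-04  4.52315884e-04 -1.40790395e+00]
 [-5.12093107e-04 -2.95272907e-01  9.55412816e-01 -1.70155971e+02]
 [ 0.00000000e+00  0.00000000e+00  0.00000000e+00  1.00000000e+00]]
[0.51, 0.03, 4.9]
[[ 5.83637766e-01  8.12012162e-01 -1.79087691e-03]
 [ 8.12013638e-01 -5.83638432e-01  1.79273750e-04]
 [-8.99652125e-04 -1.55884740e-03 -9.99998380e-01]]
```

View pics/w1.png

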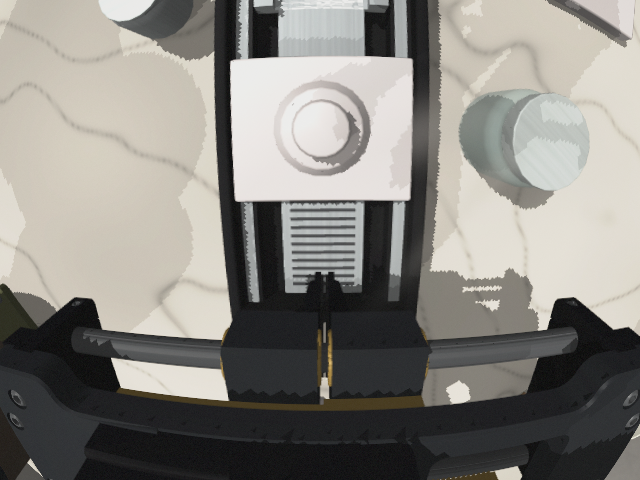

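The wrist view shows the carriage rear edge from (236,201) to (411,200), the strip's rear end from (285,292) to (364,292), and the fingertips at (325,278), centred over the strip.

```bash
python3 - <<'E'
from h import *
c=pickle.load(open("w1.pkl","rb"));s=c["s"];T=c["tool_from_camera"];m=c["mtx"]
R=Ro.from_quat(s["eef_rot"],scalar_first=True)
def at(px,z):
    v=(np.array(px)-m[:2,2])/m[0,0];r=np.hypot(*v);d=np.r_[v/r*np.sin(r),np.cos(r)]
    o=R.apply(T[:3,3])+s["position"];d=R.apply(T[:3,:3]@d);X=o+d*(z-o[2])/d[2]
    t=R.inv().apply(X-s["position"])
    return X.round(1),t.round(1)
for p,z in [((236,201),52),((411,200),52),((285,292),36),((364,292),36),((231,59),52),((412,57),52)]: print(*at(p,z))
print(w(P,[(-150,0,36),(-79,-56,52),(-79,56,52)]))
E
```

```text
[406.7  -1.2  52. ] [ 35.2 -57.3  56.9]
[497.4 -65.6  52. ] [35.9 53.8 56.7]
[387.5 -75.1  36. ] [-35.9 -29.8  72.9]
[ 434.2 -108.7   36. ] [-35.9  27.7  72.8]
[458.5  72.   52. ] [124.9 -58.1  56.8]
[548.5   8.6  52. ] [125.9  52.1  56.7]
[[409.55283974 -94.53007536  36.        ]
 [496.3403904  -69.13477952  52.        ]
 [405.07526746  -4.21423319  52.        ]]
```

{"method": "play_rows", "body": {
  "travel": [
    [0.8, -0.15, 2.0],
    [0.7, 0, 2.5],
    [0, 0, 2.0],
    [0, 0, 0.4],
    [0, 0, 0.4],
    [0, 0, 0.3],
    [0, 0, 0]
  ],
  "twist": [
    [0, 0, 0],
    [0, 0, 0],
    [0, 0, 0],
    [0, 0, 0],
    [0, 0, 0],
    [0, 0, 0],
    [0, 0, 0]
  ],
  "gripper": [0, 0, 0, 0, 0, 0, 0]
}}

```text
time: 2.9
position: [441.1, -47.7, 34.4]
eef_rot: [0.0, 0.889, 0.458, 0.001]
wrist_force: [0.1, 1.6, 2.7]
grip_width: -0.001
finger_force: 1.0
```

{"method": "play_rows", "body": {
  "travel": [
    [0, 0, 0.3],
    [0, 0, 0.3],
    [0, 0, 0.1],
    [0, 0, 0]
  ],
  "twist": [
    [0, 0, 0],
    [0, 0, 0],
    [0, 0, 0],
    [0, 0, 0]
  ],
  "gripper": [0, 0, 0, 0]
}}

```text
time: 3.4
position: [441.2, -47.9, 27.1]
eef_rot: [0.0, 0.889, 0.458, 0.001]
wrist_force: [1.7, 2.2, 4.2]
grip_width: 0.005
finger_force: 2.1
```

{"method": "play_rows", "body": {
  "travel": [
    [0.6, 0, 0],
    [0.6, 0, 0],
    [0.8, 0, 0],
    [0.8, 0, 0],
    [0.8, -0.05, 0],
    [0.8, 0, 0]
  ],
  "twist": [
    [0, 0, 0],
    [0, 0, 0],
    [0, 0, 0],
    [0, 0, 0],
    [0, 0, 0],
    [0, 0, 0]
  ],
  "gripper": [0, 0, 0, 0, 0, 0]
}}

```text
time: 4.15
position: [464.5, -13.5, 26.7]
eef_rot: [0.001, 0.888, 0.459, -0.003]
wrist_force: [-6.7, -9.0, 9.5]
grip_width: 0.006
finger_force: 6.3
```

{"method": "play_rows", "body": {
  "travel": [
    [0.8, 0, -0.03],
    [0.8, 0, 0],
    [0.8, -0.05, 0],
    [0.8, 0, 0],
    [0.8, 0, 0],
    [0.8, 0, 0],
    [0.8, 0, 0],
    [0.8, -0.03, 0]
  ],
  "twist": [
    [0, 0, 0],
    [0, 0, 0],
    [0, 0, 0],
    [0, 0, 0],
    [0, 0, 0],
    [0, 0, 0],
    [0, 0, 0],
    [0, 0, 0]
  ],
  "gripper": [0, 0, 0, 0, 0, 0, 0, 0]
}}

```text
time: 5.15
position: [500.6, 39.0, 26.7]
eef_rot: [0.001, 0.888, 0.459, -0.003]
wrist_force: [-6.0, -9.2, 9.4]
grip_width: 0.006
finger_force: 6.3
```

```bash
python3 - <<'E'
from h import *
from rig import env,eyes
import cv2
s=env.get_state();c=eyes.read_camera("wrist")
cv2.imwrite("pics/w2.png",c["pixels"][:,:,::-1])
d=s["position"]-[496.5,27.7,0];a=.9455
print(s["position"],s["wrist_force"],d[0]*np.cos(a)+d[1]*np.sin(a),-d[0]*np.sin(a)+d[1]*np.cos(a))
E
```

```text
[500.58272342  38.95098382  26.71296637] [-5.97319959 -9.23093303  9.41226648] 11.511953200146506 3.2753932738794163
```

View pics/w2.png

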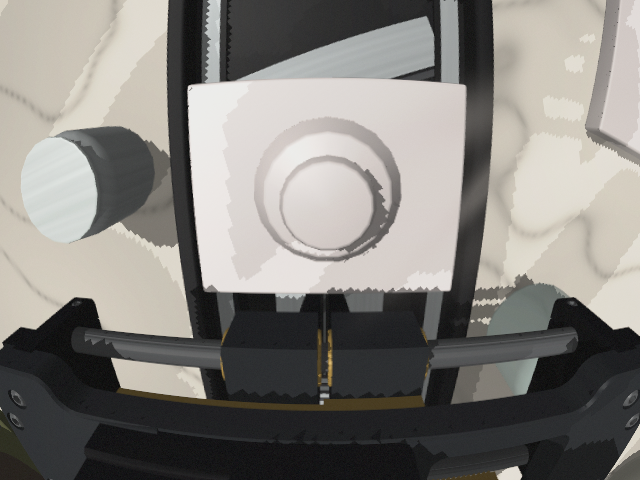

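The carriage is well over the pegs and square in the tray, with its rear edge at row 291 and the fingers centred near (324,300). The blade is still partly visible ahead at (340,50), so I'll keep pushing.

{"method": "play_rows", "body": {
  "travel": [
    [0.8, 0, 0],
    [0.8, 0, 0],
    [0.8, 0, 0],
    [0.6, 0, 0],
    [0.4, 0, 0],
    [0.3, 0, 0],
    [0.2, 0, 0]
  ],
  "twist": [
    [0, 0, 0],
    [0, 0, 0],
    [0, 0, 0],
    [0, 0, 0],
    [0, 0, 0],
    [0, 0, 0],
    [0, 0, 0]
  ],
  "gripper": [0, 0, 0, 0, 0, 0, 0]
}}

```text
time: 6.08
position: [522.9, 70.4, 26.7]
eef_rot: [0.001, 0.888, 0.459, -0.004]
wrist_force: [-7.3, -10.3, 10.3]
grip_width: 0.004
finger_force: 6.7
```

{"method": "play_rows", "body": {
  "travel": [
    [0.2, 0, 0],
    [0.2, 0, 0]
  ],
  "twist": [
    [0, 0, 0],
    [0, 0, 0]
  ],
  "gripper": [0, 0]
}}

```text
time: 6.32
position: [525.1, 73.6, 26.7]
eef_rot: [0.001, 0.888, 0.459, -0.004]
wrist_force: [-7.6, -10.2, 9.6]
grip_width: 0.003
finger_force: 6.7
```

{"method": "play_rows", "body": {
  "travel": [
    [0.15, 0, 0],
    [0.1, 0, 0]
  ],
  "twist": [
    [0, 0, 0],
    [0, 0, 0]
  ],
  "gripper": [0, 0]
}}

```text
time: 6.58
position: [526.1, 75.0, 26.7]
eef_rot: [0.002, 0.888, 0.459, -0.005]
wrist_force: [-10.4, -14.6, 12.7]
grip_width: 0.004
finger_force: 9.9
```

```bash
python3 - <<'E'
from rig import env,eyes
import cv2
s=env.get_state();c=eyes.read_camera("wrist")
cv2.imwrite("pics/w3.png",c["pixels"][:,:,::-1])
print(s["position"],s["wrist_force"])
E
```

```text
[526.09958832  74.98412854  26.70382292] [-10.44800718 -14.60950005  12.65402421]
```

View pics/w3.png

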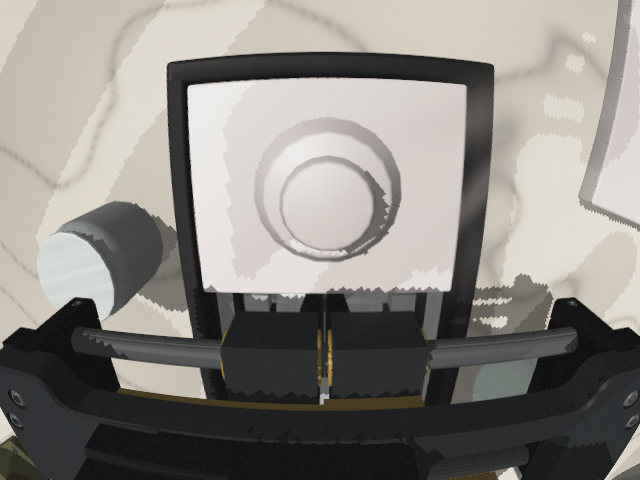

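The carriage's front edge (row 82) is now against the end wall, and the push force has jumped to 18 N. I'll back off slightly while still holding the strip down, then lift straight up.

{"method": "play_rows", "body": {
  "travel": [
    [-0.3, 0, 0],
    [-0.3, 0, 0],
    [0, 0, -0.4],
    [0, 0, -0.5],
    [0, 0, -0.6],
    [0, 0, -2],
    [0, 0, -4],
    [-3, 0, -5],
    [-5, 0, -5],
    [0, 0, 0]
  ],
  "twist": [
    [0, 0, 0],
    [0, 0, 0],
    [0, 0, 0],
    [0, 0, 0],
    [0, 0, 0],
    [0, 0, 0],
    [0, 0, 0],
    [0, 0, 0],
    [0, 0, 0],
    [0, 0, 0]
  ],
  "gripper": [0, 0, 0, 0, 0, 0, 0, 0, 0, 0]
}}

```text
time: 7.88
position: [482.8, 10.9, 200.4]
eef_rot: [0.002, 0.889, 0.457, 0.003]
wrist_force: [0.4, 0.6, -0.4]
grip_width: 0.004
finger_force: 0.0
```

```bash
python3 - <<'E'
from rig import env,eyes
import cv2,numpy as np
s=env.get_state();a=eyes.read_camera("wrist")["pixels"];b=eyes.read_camera("top")["pixels"][165:325,205:385]
cv2.imwrite("pics/w4.png",np.hstack([a[:,100:540],cv2.resize(b,(360,320),interpolation=cv2.INTER_CUBIC) if 0 else cv2.copyMakeBorder(cv2.resize(b,(360,320),interpolation=cv2.INTER_CUBIC),0,160,0,0,0)])[:,:,::-1])
print(s["time"],s["position"],s["wrist_force"])
E
```

```text
7.875 [482.79173287  10.92916618 200.41346476] [ 0.36191634  0.62025409 -0.42143027]
```

View pics/w4.png

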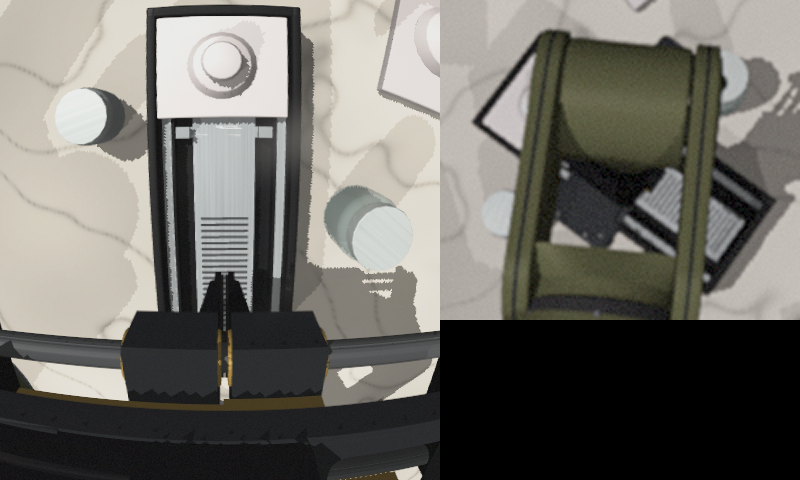

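Both pegs stand up behind the carriage at (183,132) and (265,132), and the carriage is at the far wall. The jar and tin are untouched, and the arm is clear at z 200.

```bash
python3 -c "
from rig import env
print(env.job_done())"
```

```text
the job is handed in; nothing more can be done
None
```

The carriage covers the blade at the far end wall, the catch is up behind it with both pegs showing, and I handed the job in at about 8 s with the arm clear; no verdict came back.

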